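# Prime the glass grinder's coolant pump through the split door

## Robot

A 6-joint arm with a two-finger parallel gripper is mounted at the origin on the work surface. World frame = base frame: x ahead of the robot, y to its left, z up, the work surface at z = 0. Lengths are in m, angles in rad, forces in N, time in s.
With the tool pointing down it reaches from about 0.25 to 0.725 m from the base axis. Payload 9.7 kg.
Tool frame: the origin (TCP) lies on the mounting face of the last link; the fingertips stand 173 mm ahead of it and the grasp point (between the pads) lies 155 mm ahead of it; z points along the fingers, y is the line along which they close (so a half turn about z gives the same grasp; the last joint's range is limited). The gripper opens to 85 mm and grips with 20 to 120 N. Pads are 22 mm wide; open, the fingers measure 114 mm over their backs; the gripper's body (76 mm by 85 mm) begins 54 mm behind the grasp point. The pads swing forward as they close: fully open they stand 13 mm farther back than shut.
Start: joints at [-1.184, 0.087, 0.176, 1.66, 0, 1.571], TCP at [0.207, -0.509, 0.405] pointing down, gripper open.
Joint ranges: [-3.13, 3.13], [-0.85, 1.81], [-1.15, 1.24], [-2.2, 2.28], [-1.44, 1.52], [-3.14, 3.14]. Speed limits (rad/s): [2.22, 2.22, 2.57, 3.14, 3.14, 3.14].

## Interface

Orientations are given as a rotation vector (axis times angle).
In Python, from cell import robot gives the robot as it stands.
- The arm moves only by the tool drive_tool, never from a script. Its argument "rows" is a list of rows, each a list of 6 numbers: the shift along the tool's x, y, z in cm, then the turn, a rotation vector about the tool's x, y, z in degrees. A call has 1 to 20 rows; each row shifts and turns the commanded pose from where the row before left it, along the tool's axes as they then stand; what a row does not reach is not made up. A row lasts 1/8 s, in which the tool goes at most 62.5 mm and 10.7 degrees, less where a joint would pass 70% of its speed; a pose out of reach is approached as far as the arm can. A call is refused whole if a number of a shift passes 6.25 or a number of a turn 10.7, either way. A call with a gripper value outside its range is refused whole. "fingers" is the finger opening in cm, from 0 to 8.54, set as the call begins (left out, the last holds). The fingers move at their own pace and stop on an object; "squeeze" is the grip in N (left out, the last holds). Time passes only in rows, so rows that do not move let the fingers close. It gives the time, the measured TCP pose, the force, the opening and the grip force at its end, in the units of the state.
- robot.observe(): the state, without advancing time (a new reading comes with each control period).
- robot.grab_frame(name): name is "scene" or "side" or "wrist"; returns a dict with "image" (384x512x3 uint8, red, green, blue), "fx", "fy", "cx", "cy" (pixels), "T" (4x4, takes a point from camera to world coordinates). Camera axes: x right, y down, z forward; pixel columns grow to the right and rows downward; lengths in m; the calibration is good to about 2 mm. A picture is of the moment at which its call begins. There is no depth.
- robot.finish_job(): hands the job in; it is judged then, once.
Trained networks look in the newest picture that a camera, given by its name, has taken for a name from the list of things; names that differ only in an ending like _2 or _b are one class to them, and where a whole thing is asked for, a point or a joint stands for the part that bears it (a point fixed in the world has none). Each returns a list of dicts, best first, with "p" (0 to 1); they miss things now and then, are a little off and sometimes report something else, mostly with a low value. They report only what shows in the picture. A call takes as long as a camera call. They do not tell look-alikes from the thing itself.
- robot.silhouettes(target, camera): "region" (384x512 bool, what is visible of it) and "point" ([row, column] in pixels, amid what is visible of it).
The state is a dict: "time_s": time; "joint_positions": joint angles; "joint_vel": joint speeds; "joint_efforts": joint torques, N m; "eef_pos": TCP position; "eef_rot": TCP orientation; "ft_force": force on the tool from outside, world axes, zero at the start; "ft_torque": the same for the moment, N m; "gripper_width": finger opening in m; "grasp_force": force on a finger pad.
Only numpy, scipy, OpenCV 4.12 (cv2) and the standard library are available. Lean on these libraries where they do the work, as an engineer would, in place of code of your own. Each camera call takes 0.05 s, during which the arm holds its last target. There are 200 camera calls.

## Task

Swing the top half of the grinder cabinet's split door wide open, at least square to the front, leaving the bottom half bolted. Then reach in under the roof, push the leaning pump's plunger head down to its stop and hold it there for a second before letting it spring back up. Finish with the top half still standing wide open and the roll, jar, brush and glass offcut on the bench left where they were.

Things in the scene. Friction and masses are not known exactly. Their poses are not given: they have to be found in the camera images.
- cabinet: Plywood cabinet with a split door, fixed. Origin: middle of the door front at bench height; x points inwards (away from the robot), y left, z up. 262 mm wide; front jambs 22 mm deep, 18 mm wide, at y = +-122 mm, 285 mm high. Door front = plane x = 0, both halves 12 mm thick. Bottom half 6 to 100 mm high, immovable; top half 105 to 281 mm high. Side panels 100 mm high, back open.
- roof_front (a point): Middle of the front edge of the cabinet's clear roof sheet, at its top, 291 mm above the bench. The sheet is 6 mm thick, 262 mm wide, and starts 50 mm behind the door front and runs 150 mm back; rails (14 mm high) lie under its side edges, posts at its back corners. Axes as cabinet.
- upper_half (a joint): Swing of the top half of the door, rad: 0 shut, grows as its left (+y) edge swings out towards the robot, up to 2.1; 1.57 is square to the front. Light friction, no latch: it stays where it is left. May start slightly ajar. The panel reaches from 2 to 216 mm from the hinge line.
- hinge (a point): Point on the upright hinge line of the top half, 193 mm above the bench, at cabinet x = 6, y = -110 mm. Its axes turn with the top half: y along the panel from the hinge to the free edge, x from the outside face to the inside.
- pull (a point): Centre of the free upper end of the upright round pull bar on the top half: 14 mm diameter, 100 mm long, this end 301 mm above the bench. Its axis is 45 mm out from the outside face and 140 mm from the hinge line (x = -51, y = 140 mm in the axes of hinge). Two 10 mm struts join it to the panel 64 and 90 mm below this point; above them the bar is clear. Axes as hinge.
- bolt (a joint): Slide of the steel bolt across the front of the bottom half, m: 0 is shot home into the left jamb, grows to 0.03 as it is drawn to the right. Stiff (4 N).
- bolt_knob (a point): Tip of the bolt's small knob, on the front of the bottom half 52 mm above the bench, 29 mm out from the front.
- plunger (a joint): Travel of the pump plunger, m: 0 up, 0.020 at its stop. A spring raises it again; it takes about 4 N to start and 10 N at the stop.
- plunger_top (a point): Centre of the flat top of the plunger head, a black mushroom 60 mm across, 16 mm thick (flat part 48 mm across). z points out of the head along the axis, which leans 30 degrees (0.52 rad) from vertical towards the door; the plunger moves along -z. When up it is about 128 mm above the bench and 62 mm inside the door front, under the roof. Moves with the plunger.
- pump: The leaning hand pump, fixed inside the cabinet: steel foot 110 x 90 mm, aluminium barrel 52 mm in diameter, copper outlet at the back. The grinder it feeds (220 x 240 mm, 162 mm high) stands behind the cabinet on the left. Origin under the middle of the foot; the barrel leans towards its -x.
- foil_roll: Bystander: flat roll of copper foil, 104 mm outside, 72 mm inside diameter, 14 mm high, lying on the bench in front of the cabinet. Origin: centre of its underside.
- jar: Bystander: amber jar with a cap, 64 mm in diameter, 75 mm high. Origin: centre of its underside.
- brush: Bystander: brush about 190 mm long, lying on the bench.
- offcut: Bystander: flat piece of glass 130 x 80 x 6 mm lying on the bench. Origin: centre of its underside.
There are look-alikes about, which are no part of the job. Several things look just like the pump: the one meant starts farthest to the robot's left.

How it is judged:
By the outcome, as a careful person would: the job done as asked, in the order asked, and still so for the second after the job is handed in, with the robot touching nothing.
It also fails if it takes over 53 s, if anything falls off the work surface, if the arm or the gripper's body presses on something with over 40 N, if the wrist force passes 120 N, or if a joint passes its speed limit or range.

## Working session

There is one attempt and no reset: what is moved stays moved. The work goes in short steps, Python scripts to look and compute and a tool call to move; the robot and the scene stay as the last step left them, time stands still between calls to the robot, and variables do not carry over. Pictures are saved under pics/ and viewed, at most 10 in all, crops included, and the job is handed in when it is done.

Besides the shell and the picture viewer there is one more tool, called after "Call:" as name(argument=value, ...) on one line, values as JSON. drive_tool: Moves the arm, as the interface text tells. Its arguments: {"type":"object","properties":{"rows":{"type":"array"},"fingers":{"type":"number"},"squeeze":{"type":"number"}},"required":["rows"]}

```bash
mkdir -p pics; ls; cat > h.py <<'E'
import numpy as np,cv2
from cell import robot
from scipy.spatial.transform import Rotation as R
def P(f,p):
    p=np.asarray(p,float);T=np.linalg.inv(f["T"]);c=T[:3,:3]@p+T[:3,3]
    return np.array([f["fx"]*c[0]/c[2]+f["cx"],f["fy"]*c[1]/c[2]+f["cy"]])
def ray(f,u,v):
    d=f["T"][:3,:3]@np.array([(u-f["cx"])/f["fx"],(v-f["cy"])/f["fy"],1]);return f["T"][:3,3],d
def atz(f,u,v,z):
    o,d=ray(f,u,v);return o+d*(z-o[2])/d[2]
def save(f,n): cv2.imwrite("pics/"+n,f["image"][:,:,::-1])
E
python3 - <<'E'
from h import *
s=robot.observe();print(s["time_s"],s["eef_pos"],s["eef_rot"])
a=[]
for n in("scene","side"):
    f=robot.grab_frame(n);a.append(f["image"]);print(n,f["fx"],f["cx"],f["cy"],f["T"].round(3).tolist())
    save(f,n+"0.png")
    for t in("cabinet","upper_half","pull","plunger_top","pump","bolt_knob","foil_roll","jar","brush","offcut"):
        for r in robot.silhouettes(t,n):
            ys,xs=np.where(r["region"]);print(t,round(r["p"],2),np.round(r["point"]),xs.min(),xs.max(),ys.min(),ys.max()) if len(xs) else 0
E
```

```text
pics
0.0 [ 0.20747879 -0.50935935  0.4039725 ] [-3.08172125e+00 -6.03599209e-01  4.32834896e-04]
scene 450.75852834428576 253.8553054958991 191.6426958317025 [[-0.948, -0.302, 0.097, 0.427], [-0.318, 0.897, -0.309, 0.481], [0.006, -0.324, -0.946, 1.446], [0.0, 0.0, 0.0, 1.0]]
cabinet 0.61 [198. 155.] 62 250 108 273
cabinet 0.39 [118. 304.] 289 329 105 140
upper_half 0.81 [175. 233.] 225 250 129 216
pull 0.84 [176. 232.] 225 250 129 215
plunger_top 0.62 [181. 212.] 205 218 169 186
plunger_top 0.51 [106. 237.] 229 244 99 116
pump 0.82 [182. 213.] 202 222 169 199
pump 0.55 [111. 227.] 196 246 99 134
bolt_knob 0.32 [181. 211.] 204 218 168 186
foil_roll 0.69 [186. 300.] 279 309 172 200
jar 0.91 [262. 271.] 260 280 253 274
brush 0.71 [118. 304.] 288 331 104 141
offcut 0.64 [316. 253.] 233 279 295 339
offcut 0.55 [260. 269.] 261 280 253 273
side 368.2082569192491 256.14450201493776 189.0220648178596 [[0.977, -0.134, 0.167, 0.404], [-0.214, -0.57, 0.793, -0.711], [-0.011, -0.81, -0.586, 0.75], [0.0, 0.0, 0.0, 1.0]]
cabinet 0.89 [183. 326.] 258 400 120 270
pull 0.63 [181. 284.] 258 308 139 234
pull 0.17 [220. 325.] 315 355 199 237
plunger_top 0.72 [272. 349.] 335 360 261 285
pump 0.76 [294. 356.] 325 403 261 324
pump 0.61 [220. 323.] 315 355 199 236
bolt_knob 0.57 [217. 271.] 268 281 203 223
bolt_knob 0.35 [179. 200.] 182 221 174 188
foil_roll 0.75 [281. 229.] 205 244 258 290
jar 0.96 [202. 208.] 199 219 185 215
brush 0.97 [359. 255.] 202 291 344 376
offcut 0.84 [176. 198.] 182 222 173 188
offcut 0.37 [264. 222.] 206 244 258 289
```

View pics/scene0.png

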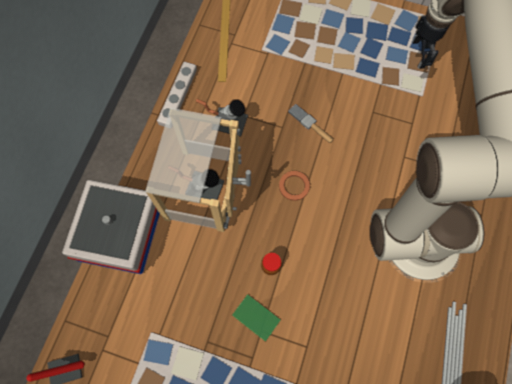

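View pics/side0.png

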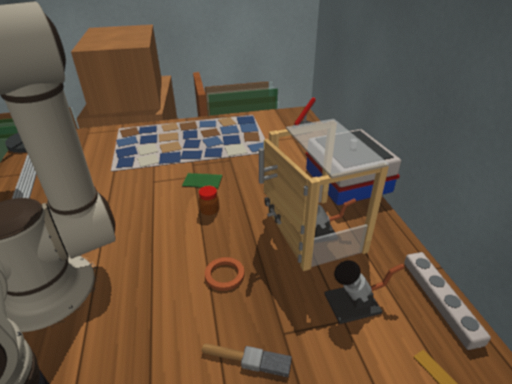

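The scene picture shows the cabinet at about (195,170), with the door's pull at (245,180), the pump inside at (210,180) and the look-alike at (237,107). The side picture shows the door front facing left, towards the robot. I'll enlarge both views to fit the cabinet pose.

```bash
python3 - <<'E'
import cv2
a=cv2.imread("pics/scene0.png")[95:240,140:300];b=cv2.imread("pics/side0.png")[110:280,250:410]
cv2.imwrite("pics/c1.png",cv2.resize(a,None,fx=4.1,fy=4.1,interpolation=2)[:598]);cv2.imwrite("pics/c2.png",cv2.resize(b,None,fx=3.5,fy=3.5,interpolation=2))
E
```

```text
(no output)
```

View pics/c1.png

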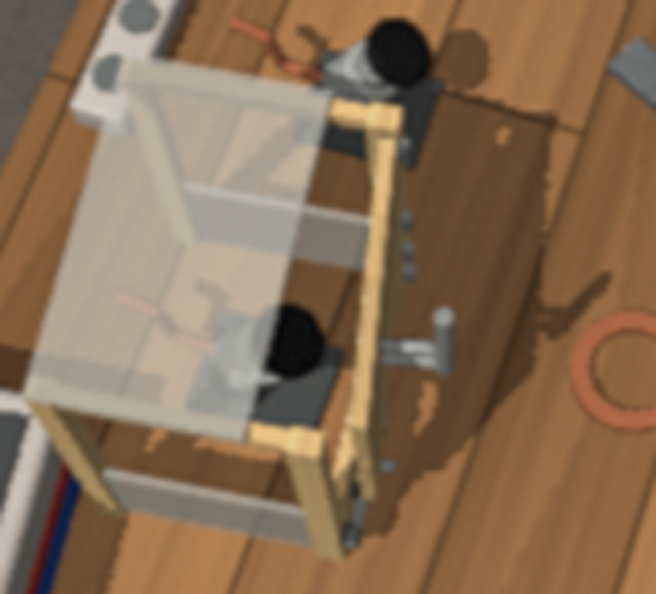

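View pics/c2.png

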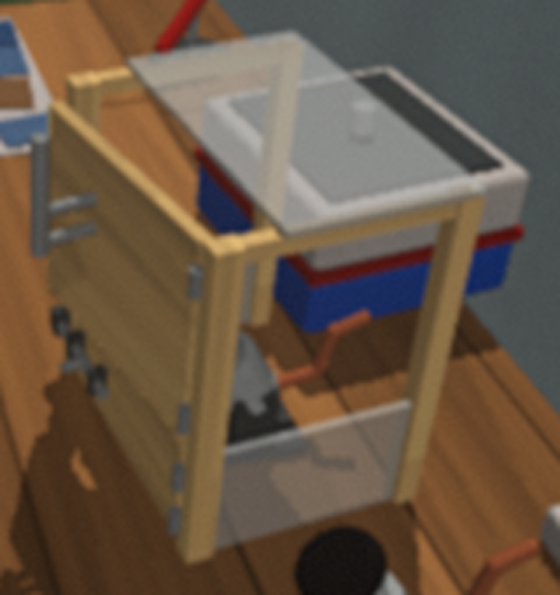

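The scene crop shows the roof corners at crop (332,92), (245,438), (28,398) and (118,60), and the pull's top at (443,315). The side crop shows roof corners at (130,60), (290,230), (485,188) and (298,33), and the pull's top at (40,140). The door is slightly ajar. I'll fit the pose to these points.

```bash
cat > fit.py <<'E'
from h import *
from scipy.optimize import least_squares
K={"scene":robot.grab_frame("scene"),"side":robot.grab_frame("side")}
a=lambda u,v:("scene",140+(u+.5)/4.1-.5,95+(v+.5)/4.1-.5)
b=lambda u,v:("side",250+(u+.5)/3.5-.5,110+(v+.5)/3.5-.5)
F=[(.05,-.131,.291),(.05,.131,.291),(.2,.131,.291),(.2,-.131,.291)]
obs=list(zip(F,[a(332,92),a(245,438),a(28,398),a(118,60)]))+list(zip(F,[b(290,230),b(130,60),b(298,33),b(485,188)]))
obs+=[((0,.131,0),a(338,555)),((0,-.131,0),b(187,560))]
pl=[a(443,315),b(40,140)]
def W(p,c): 
    co,s=np.cos(p[2]),np.sin(p[2]);return np.array([p[0]+co*c[0]-s*c[1],p[1]+s*c[0]+co*c[1],c[2]])
def door(q,x,y,z): # hinge frame rotates: free edge swings to -x
    co,s=np.cos(q),np.sin(q)  # y_h=(-s,co), x_h=(co,s)
    return (.006+co*x-s*y,-.11+s*x+co*y,z)
def res(p):
    r=[P(K[o[0]],W(p,c))-o[1:] for c,o in obs]+[P(K[o[0]],W(p,door(p[3],-.051,.14,.301)))-o[1:] for o in pl]
    return np.concatenate(r)
s=least_squares(res,[.5,.1,0,.05],loss="soft_l1");print(s.x,np.degrees(s.x[2:]));print(res(s.x).reshape(-1,2).round(1).tolist())
p=s.x
print("pull",W(p,door(p[3],-.051,.14,.301)),"hinge",W(p,(.006,-.11,.193)))
# plunger: fit lateral y, using head at (.062,y,.128)
for n,uv in(("scene",a(290,341)[1:]),):
    print(W(p,(.062,0,.128)),atz(K[n],*uv,.128)-W(p,(.062,0,.128)))
    d=(atz(K[n],*uv,.125)-[p[0],p[1],0]);co,si=np.cos(p[2]),np.sin(p[2]);print("head in cab",co*d[0]+si*d[1],-si*d[0]+co*d[1])
np.save("p.npy",p)
E
python3 fit.py
```

```text
[0.64403419 0.04345798 0.12525345 0.13193511] [7.17649424 7.55932513]
[[-0.6, -0.3], [-0.8, 0.7], [-1.9, -0.1], [1.0, -1.7], [-0.2, 0.7], [-1.0, -0.1], [-1.0, -0.7], [1.2, 0.1], [1.0, 1.7], [0.5, 1.2], [0.2, 0.1], [-0.1, -0.7]]
pull [0.57879575 0.05749203 0.301     ] hinge [ 0.66372907 -0.06493072  0.193     ]
[0.70554849 0.05120341 0.128     ] [ 3.52677450e-04 -3.16542876e-04  1.11022302e-16]
head in cab 0.06281747155893225 -0.0014087807826347878
```

The fit is good: residuals are at most about 2 px, and the head comes out at cabinet x = 63 mm against the stated 62 mm. The plan is to set the fingers around the pull's clear upper bar and swing it around the hinge. First I move above the pull.

Call:
drive_tool(rows=[[4.64,-3.2,-0.8,0,0,0],[4.64,-3.2,-0.8,0,0,0],[4.64,-3.2,-0.8,0,0,0],[4.64,-3.2,-0.8,0,0,0],[4.64,-3.2,-0.8,0,0,0],[4.64,-3.2,-0.8,0,0,0],[4.64,-3.2,-0.8,0,0,0],[4.64,-3.2,-0.8,0,0,0],[4.64,-3.2,-0.8,0,0,0],[4.64,-3.2,-0.8,0,0,0],[4.64,-3.2,-0.8,0,0,0],[4.64,-3.2,-0.8,0,0,0]], fingers=3.2)

```text
time_s: 2.7
eef_pos: [0.5789, 0.0581, 0.5011]
eef_rot: [3.083, 0.604, 0.001]
ft_force: [1.5, -1.0, 0.3]
gripper_width: 0.0319
grasp_force: 0.0
```

Call:
drive_tool(rows=[[0,0,0,0,0,-10.3],[0,0,0,0,0,-10.3],[0,0,0,0,0,-10.3],[0,0,0,0,0,-10.3],[0,0,0,0,0,-10.3],[0,0,0,0,0,-10.3],[0,0,0,0,0,-10.3],[0,0,0,0,0,-10.3],[0,0,0,0,0,-10.3],[0,0,0,0,0,-10.3],[0,0,0,0,0,0]], fingers=3.2)

```text
time_s: 4.08
eef_pos: [0.5783, 0.0563, 0.5007]
eef_rot: [-1.448, -2.788, -0.0]
ft_force: [0.6, -0.2, 0.0]
gripper_width: 0.0322
grasp_force: 0.0
```

```bash
cat >> h.py <<'E'
def togo(target,tooly=None,down=True,s=None):
    """shift in tool axes (cm) and yaw turn about tool z (deg) to world target"""
    s=s or robot.observe();M=R.from_rotvec(s["eef_rot"]).as_matrix()
    d=M.T@(np.asarray(target)-s["eef_pos"])*100;return d.round(2)
E
python3 - <<'E'
from h import *
f=robot.grab_frame("wrist");save(f,"w1.png")
s=robot.observe();M=R.from_rotvec(s["eef_rot"]).as_matrix();print(s["time_s"],s["eef_pos"],M.round(3).tolist(),s["gripper_width"],s["joint_positions"])
p=[.5788,.0575,.301];print(P(f,p),togo([.5788,.0575,.43]))
for r in robot.silhouettes("pull","wrist"): print(r["p"],r["point"],[ (x.min(),x.max()) for x in np.where(r["region"])])
E
```

```text
4.125 [0.57830264 0.05630766 0.50067004] [[-0.573, 0.82, -0.0], [0.82, 0.573, 0.0], [0.0, 0.0, -1.0]] 0.03191838389976617 [9.70517085e-02 2.30552511e-01 5.30103517e-01 1.87037265e+00
 4.91904498e-05 1.05817444e+00]
[255.67622741 222.07897309] [0.07 0.11 7.07]
0.67 [203.1, 295.0] [(np.int64(119), np.int64(334)), (np.int64(238), np.int64(369))]
0.44 [225.6, 347.6] [(np.int64(189), np.int64(261)), (np.int64(321), np.int64(392))]
```

View pics/w1.png

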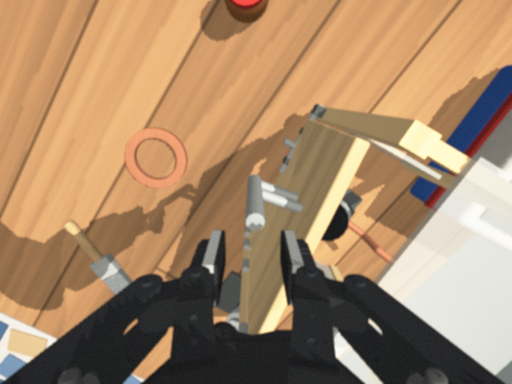

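The wrist picture shows the bar's top at (256,220), where it was predicted at (256,222), and the fingers straddling it. I'll descend, cage the bar and swing it.

Call:
drive_tool(rows=[[0,0.1,1.8,0,0,0],[0,0,1.8,0,0,0],[0,0,1.8,0,0,0],[0,0,1.7,0,0,0],[0,0,0,0,0,0]], fingers=3.0)

```text
time_s: 4.8
eef_pos: [0.579, 0.0569, 0.4286]
eef_rot: [-1.45, -2.785, 0.002]
ft_force: [0.5, 0.2, 0.2]
gripper_width: 0.03
grasp_force: 0.0
```

Call:
drive_tool(rows=[[0,0,0,0,0,0],[0,0,0,0,0,0],[0,0,0,0,0,0]], fingers=1.8, squeeze=20)

```text
time_s: 5.18
eef_pos: [0.5792, 0.0569, 0.4302]
eef_rot: [1.447, 2.788, 0.001]
ft_force: [0.3, 0.2, -0.1]
gripper_width: 0.018
grasp_force: 0.0
```

Call:
drive_tool(rows=[[-0.06,-1.3,0,0,0,-5],[-0.06,-1.3,0,0,0,-5],[-0.06,-1.3,0,0,0,-5],[-0.06,-1.3,0,0,0,-5],[-0.06,-1.3,0,0,0,-5],[-0.06,-1.3,0,0,0,-5]])

```text
time_s: 5.92
eef_pos: [0.5295, -0.0027, 0.43]
eef_rot: [0.671, 3.069, 0.001]
ft_force: [2.0, 1.0, 0.6]
gripper_width: 0.0177
grasp_force: 0.7
```

Call:
drive_tool(rows=[[-0.06,-1.3,0,0,0,-5],[-0.06,-1.3,0,0,0,-5],[-0.06,-1.3,0,0,0,-5],[-0.06,-1.3,0,0,0,-5],[-0.06,-1.3,0,0,0,-5],[-0.06,-1.3,0,0,0,-5],[-0.06,-1.3,0,0,0,-5],[-0.06,-1.3,0,0,0,-5],[-0.06,-1.3,0,0,0,-5],[-0.06,-1.3,0,0,0,-5],[-0.06,-1.3,0,0,0,-5],[-0.06,-1.3,0,0,0,-5],[-0.06,-1.3,0,0,0,-5],[-0.06,-1.3,0,0,0,-5],[-0.06,-1.3,0,0,0,-5],[0,0,0,0,0,0],[0,0,0,0,0,0]])

```text
time_s: 8.05
eef_pos: [0.5698, -0.1795, 0.4298]
eef_rot: [1.329, -2.847, -0.0]
ft_force: [-0.6, 0.1, -0.5]
gripper_width: 0.0182
grasp_force: 0.0
```

Call:
drive_tool(rows=[[0,0,0,0,0,0],[0,0,0,0,0,0]], fingers=2.8)

```text
time_s: 8.3
eef_pos: [0.5698, -0.1794, 0.4299]
eef_rot: [-1.331, 2.845, -0.0]
ft_force: [0.7, 0.0, 0.1]
gripper_width: 0.0281
grasp_force: 0.0
```

```bash
python3 - <<'E'
from h import *
p=np.load("p.npy")
from math import *
s=robot.observe();M=R.from_rotvec(s["eef_rot"]).as_matrix();print(s["eef_pos"],M.round(3).tolist(),s["joint_positions"].__str__())
h=np.array([.66373,-.06493]);r=s["eef_pos"][:2]-h;print("r",np.hypot(*r),"q",atan2(r[1],r[0])-p[2]-atan2(.14,-.051)+2*pi)
E
```

```text
[ 0.56980718 -0.17941665  0.42994881] [[-0.641, -0.768, 0.0], [-0.768, 0.641, -0.0], [-0.0, -0.0, -1.0]] [-3.05048461e-01  2.16514653e-01  3.71115525e-01  1.72506813e+00
  1.91474779e-05 -1.18014369e+00]
r 0.14808338166769047 q 1.9799485995343513
```

The door is at about 1.96 rad. I'll lift off the bar, close the fingers, line the tool up with the cabinet and tilt it 30°.

Call:
drive_tool(rows=[[0,0,-2,0,0,0],[0,0,-4,0,0,0],[0,0,-4,0,0,0],[0,0,0,0,0,8.6],[0,0,0,0,0,8.6],[0,0,0,0,0,8.6],[0,0,0,0,0,8.6],[0,0,0,0,0,8.6],[0,0,0,0,0,0]])

```text
time_s: 9.43
eef_pos: [0.5699, -0.1795, 0.5299]
eef_rot: [-0.198, 3.135, -0.0]
ft_force: [-0.5, 0.4, -0.4]
gripper_width: 0.0281
grasp_force: 0.0
```

```bash
cat >> h.py <<'E'
def Wc(c):
    p=np.load("p.npy");co,s=np.cos(p[2]),np.sin(p[2]);return np.array([p[0]+co*c[0]-s*c[1],p[1]+s*c[0]+co*c[1],c[2]])
def goalrot():
    p=np.load("p.npy");c,s=np.cos(np.pi/6),.5
    return R.from_euler("z",p[2]).as_matrix()@np.array([[-c,0,s],[0,1,0],[-s,0,-c]])
def rep():
    s=robot.observe();M=R.from_rotvec(s["eef_rot"]).as_matrix();print(s["time_s"],s["eef_pos"],s["ft_force"]);return M,s["eef_pos"]
E
python3 - <<'E'
from h import *
M,e=rep();print(M.round(3).tolist());t=Wc((-.0845,0,.53));print(t,togo(t),"turn",np.degrees(R.from_matrix(M.T@goalrot()).as_rotvec()))
E
```

```text
9.425 [ 0.56990958 -0.17950912  0.52986515] [-0.45733608  0.43044577 -0.40575331]
[[-0.992, -0.126, 0.0], [-0.126, 0.992, -0.0], [-0.0, -0.0, -1.0]]
[0.56019616 0.03290172 0.53      ] [-1.70e+00  2.12e+01 -2.00e-02] turn [ 3.23960198e-03 -2.99874530e+01  3.50962031e-02]
```

Call:
drive_tool(rows=[[-0.34,4.24,0,0,0,0],[-0.34,4.24,0,0,0,0],[-0.34,4.24,0,0,0,0],[-0.34,4.24,0,0,0,0],[-0.34,4.24,0,0,0,0],[0,0,0,0,-7.5,0],[0,0,0,0,-7.5,0],[0,0,0,0,-7.5,0],[0,0,0,0,-7.5,0],[0,0,0,0,0,0],[0,0,0,0,0,0]], fingers=0)

```text
time_s: 10.8
eef_pos: [0.5602, 0.0328, 0.5299]
eef_rot: [-0.166, 2.616, 0.043]
ft_force: [0.0, 0.0, -0.1]
gripper_width: -0.0
grasp_force: 0.0
```

```bash
python3 - <<'E'
from h import *
M,e=rep();t=Wc((-.0845,0,.382));print(t,togo(t),"turn",np.degrees(R.from_matrix(M.T@goalrot()).as_rotvec()))
f=robot.grab_frame("wrist");save(f,"w2.png");print("cam in tool",M.T@(f["T"][:3,3]-e))
print(P(f,Wc((.062,-.001,.128))),P(f,Wc((.05,-.131,.291))),P(f,Wc((.05,.131,.291))))
for r in robot.silhouettes("plunger_top","wrist"): print(r["p"],r["point"],[ (x.min(),x.max()) for x in np.where(r["region"])])
E
```

```text
10.8 [0.56021507 0.03282834 0.52989848] [ 0.02019014  0.01540685 -0.09907991]
[0.56019616 0.03290172 0.382     ] [ 7.36  0.02 12.83] turn [-0.00742814 -0.14606008  0.0723713 ]
cam in tool [ 0.08216314 -0.00074133  0.02992499]
[252.25476348 103.64835126] [113.41172712 186.37858993] [392.96176325 186.53112814]
0.71 [104.9, 253.8] [(np.int64(80), np.int64(124)), (np.int64(229), np.int64(272))]
0.7 [88.2, 42.8] [(np.int64(63), np.int64(105)), (np.int64(27), np.int64(67))]
```

View pics/w2.png

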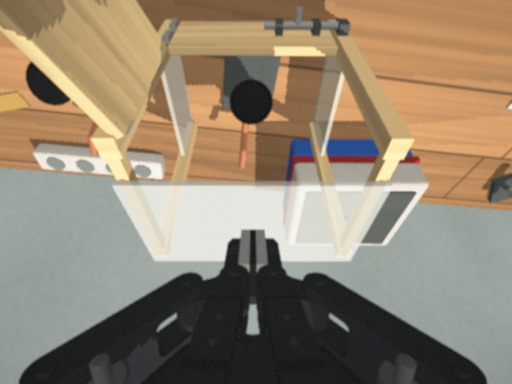

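The head is at (250,102) against a predicted (252,104), so the target is confirmed. I'll lower the tool in front of the roof, then advance along the pump's axis until contact.

Call:
drive_tool(rows=[[1.55,0,2.57,0,0,0],[1.55,0,2.57,0,0,0],[1.55,0,2.57,0,0,0],[1.55,0,2.57,0,0,0],[1.55,0,2.57,0,0,0],[0,0,2.5,0,0,0],[0,0,2.5,0,0,0],[0,0,2.5,0,0,0],[0,0,2.0,0,0,0],[0,0,1.5,0,0,0],[0,0,0,0,0,0]])

```text
time_s: 12.28
eef_pos: [0.6124, 0.0394, 0.283]
eef_rot: [-0.164, 2.616, 0.044]
ft_force: [0.1, 0.2, 0.9]
gripper_width: -0.0001
grasp_force: 0.0
```

```bash
python3 - <<'E'
from h import *
M,e=rep();print(M.T@(e+M[:,2]*.173-Wc((.062,-.001,.128)))*100,robot.observe()["ft_force"]@M)
f=robot.grab_frame("wrist");save(f,"w3.png")
E
```

```text
12.275 [0.61235476 0.03936426 0.28304964] [0.05397557 0.15612222 0.940732  ]
[ 0.42727357  0.08972321 -0.82383991] [-0.53172441  0.14822326 -0.77946342]
```

View pics/w3.png

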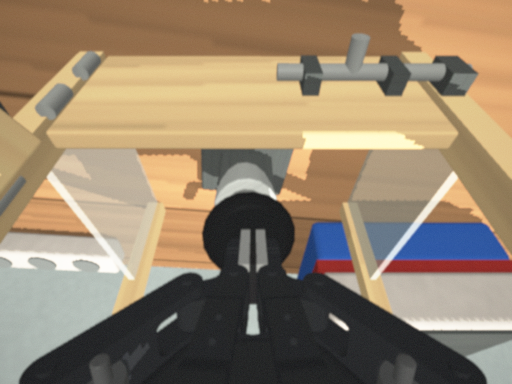

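The fingertips at (253,232) are centred over the head at (248,232). I'll press on slowly.

Call:
drive_tool(rows=[[0,-0.1,0.4,0,0,0],[0,0,0.4,0,0,0],[0,0,0.4,0,0,0],[0,0,0.4,0,0,0],[0,0,0,0,0,0]])

```text
time_s: 12.95
eef_pos: [0.6205, 0.0391, 0.271]
eef_rot: [-0.163, 2.613, 0.043]
ft_force: [-2.5, -2.4, 5.9]
gripper_width: 0.0001
grasp_force: 3.0
```

Call:
drive_tool(rows=[[0,0,0.4,0,0,0],[0,0,0.4,0,0,0],[0,0,0,0,0,0]])

```text
time_s: 13.32
eef_pos: [0.6244, 0.0393, 0.2641]
eef_rot: [-0.162, 2.613, 0.042]
ft_force: [-4.6, -4.8, 7.1]
gripper_width: 0.0002
grasp_force: 4.1
```

Call:
drive_tool(rows=[[0,0,0.3,0,0,0],[0,0,0.2,0,0,0],[0,0,0,0,0,0]])

```text
time_s: 13.7
eef_pos: [0.6268, 0.0394, 0.2601]
eef_rot: [-0.162, 2.613, 0.041]
ft_force: [-7.0, -6.3, 8.1]
gripper_width: 0.0003
grasp_force: 5.0
```

Call:
drive_tool(rows=[[0,0,0.2,0,0,0],[0,0,0,0,0,0]])

```text
time_s: 13.95
eef_pos: [0.6271, 0.0393, 0.2599]
eef_rot: [-0.161, 2.613, 0.041]
ft_force: [-24.2, -8.3, 22.7]
gripper_width: 0.0002
grasp_force: 15.8
```

```bash
python3 - <<'E'
from h import *
M,e=rep();print(M.T@(e+M[:,2]*.173-Wc((.062,-.001,.128)))*100,robot.observe()["ft_force"]@M)
print("turn off",np.degrees(R.from_matrix(M.T@goalrot()).as_rotvec()))
E
```

```text
13.95 [0.62708242 0.03934989 0.25994548] [-24.1903846   -8.30103021  22.72856995]
[ 0.26134573 -0.13651596  1.90668037] [ 10.28895668  -5.31005561 -32.1964343 ]
turn off [-0.15036114  0.04324592 -0.0643202 ]
```

The axial force jumped from 10 N to 32 N with no further motion, and the total travel is about 20 mm, so the plunger is at its stop. I'll hold it there for more than a second.

Call:
drive_tool(rows=[[0,0,0,0,0,0],[0,0,0,0,0,0],[0,0,0,0,0,0],[0,0,0,0,0,0],[0,0,0,0,0,0],[0,0,0,0,0,0],[0,0,0,0,0,0],[0,0,0,0,0,0],[0,0,0,0,0,0],[0,0,0,0,0,0],[0,0,0,0,0,0],[0,0,0,0,0,0]])

```text
time_s: 15.45
eef_pos: [0.6271, 0.0394, 0.26]
eef_rot: [-0.161, 2.613, 0.041]
ft_force: [-23.6, -8.3, 22.2]
gripper_width: 0.0001
grasp_force: 15.6
```

Call:
drive_tool(rows=[[0,0,-0.8,0,0,0],[0,0,-1.0,0,0,0],[0,0,-1.5,0,0,0],[0,0,-2.5,0,0,0],[0,0,-3,0,0,0],[0,0,-4,0,0,0],[0,0,-4,0,0,0],[0,0,-4,0,0,0],[0,0,-4,0,0,0],[0,0,-4,0,0,0],[0,0,0,0,0,0]])

```text
time_s: 16.82
eef_pos: [0.4835, 0.0223, 0.5107]
eef_rot: [-0.164, 2.608, 0.044]
ft_force: [0.6, 1.2, 0.1]
gripper_width: 0.0004
grasp_force: 0.0
```

```bash
python3 - <<'E'
from h import *
rep();robot.grab_frame("wrist")
f=robot.grab_frame("scene");save(f,"s2.png")
g=robot.grab_frame("wrist");print(P(g,Wc((.062,-.001,.128))))
for r in robot.silhouettes("plunger_top","wrist"): print(r["p"],r["point"])
E
python3 -c "
import cv2;a=cv2.imread('pics/scene0.png')[80:350,130:345];b=cv2.imread('pics/s2.png')[80:350,130:345];cv2.imwrite('pics/cmp.png',cv2.resize(cv2.hconcat([a,b]),None,fx=1.8,fy=1.8))"
```

```text
16.825 [0.48354043 0.02233574 0.51067899] [0.64670617 1.15890099 0.08658981]
[252.7273599  156.18156748]
0.83 [154.8, 254.6]
0.49 [6.0, 506.4]
```

View pics/cmp.png

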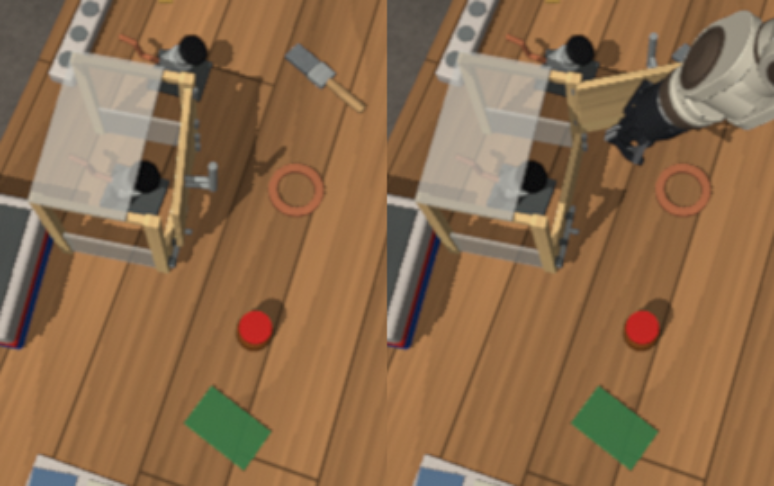

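The right half shows the door standing wide open, the plunger head back up at its predicted place, and the bystanders in view where they were. The tool touches nothing.

```bash
python3 -c "
from cell import robot;print(robot.finish_job())"
```

```text
the job is handed in; nothing more can be done
None
```

I handed the job in at about 17 s: the top half of the door stands open at about 1.96 rad, and the plunger was held at its stop for about 1.5 s and sprang back up. The bottom half was never touched; the roll, jar and offcut sit where they were, and I moved nothing near the brush, though the arm hid it in the last picture.

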